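# Press the worn bushing out of a conveyor bearing housing

### The arm

A 6-joint arm with a two-finger parallel gripper is mounted at the origin on the work surface. World frame = base frame: x ahead of the robot, y to its left, z up, the work surface at z = 0. Lengths are in m, angles in degrees, forces in N, time in s.
With the tool pointing down it reaches from about 0.3 to 0.75 m from the base axis. Payload 8.5 kg.
Tool frame: the origin (TCP) lies on the centre line of the jaws, within the pads' length; the fingertips stand 19 mm ahead of it and the grasp point (between the pads) is the TCP; z points along the fingers, x is the direction in which the jaws open and shut, and the axes are right-handed (so a half turn about z gives the same grasp; the last joint's range is limited). The gripper opens to 85 mm and grips with 20 to 120 N. Pads are 22 mm wide; open, the fingers measure 114 mm over their backs; the gripper's body (76 mm by 85 mm) begins 54 mm behind the grasp point. The pads swing forward as they close: fully open they stand 13 mm farther back than shut.
Start: joints at [-77.825, 21.807, 74.336, -0, 83.858, -12.336], TCP at [0.228, -0.5, 0.25] pointing down, gripper open.
Joint ranges: [-178.18, 178.18], [-50.72, 133.34], [12.68, 142.11], [-81.47, 261.47], [9.98, 163.14], [-165.26, 165.26]. Speed limits (degrees/s): [136.94, 136.94, 180, 180, 180, 180].

### API

Orientations are given as a 3x3 rotation matrix whose columns are the frame's x, y, z axes.
In Python, from rig import env, cams, order gives the robot as it stands.
- The arm moves only by the tool step_arm, never from a script. Its argument "steps" is a list of rows, each an object with "xyz": the shift along the tool's x, y, z normalised to -1 to 1, where 1 is 0.04 m, a list of three; "turn": the turn, a rotation vector about the tool's x, y, z normalised to -1 to 1, where 1 is 0.08 rad, a list of three; "gripper": the gripper command: -1 is shut, 1 is fully open, values between are in proportion. A call has 1 to 20 rows; each row shifts and turns the commanded pose from where the row before left it, along the tool's axes as they then stand; what a row does not reach is not made up. A row lasts 1/12 s, in which the tool goes at most 41.7 mm and 7.16 degrees, less where a joint would pass 70% of its speed; a pose out of reach is approached as far as the arm can. A call with a number of a shift or a turn outside -1 to 1 is refused whole. A call with a gripper value outside its range is refused whole. The fingers move at their own pace and stop on an object; "squeeze" is the grip in N (left out, the last holds). Time passes only in rows, so rows that do not move let the fingers close. It gives the time, the measured TCP pose, the force and the opening at its end, in the units of the state.
- env.observe(): the state, without advancing time (a new reading comes with each control period).
- cams.get_image(name): name is "scene" or "top" or "wrist"; returns (picture, depth): 400x640x3 uint8, red, green, blue; 400x640 float32, m along the optical axis (not along the pixel's ray), 0 where there is no reading.
- cams.camera_info(name): a dict with "fx", "fy", "cx", "cy" (pixels), "extrinsics" (4x4, takes a point from camera to world coordinates). Camera axes: x right, y down, z forward; pixel columns grow to the right and rows downward; lengths in m; the calibration is good to about 2 mm. A picture is of the moment at which its call begins: read the wrist's pose just before it. camera_info takes no time and is no camera call; for the wrist camera it gives the pose at the moment of the call.
- order.close_job(): hands the job in, once; it reports no verdict.
The state is a dict: "time_s": time; "q": joint angles; "qvel": joint speeds; "joint_efforts": joint torques, N m; "position": TCP position; "tool_rot": TCP orientation; "ft_force": force on the tool from outside, world axes, zero at the start; "wrist_torque": the same for the moment, N m; "grip_width": finger opening in m.
Only numpy, scipy, OpenCV 4.12 (cv2) and the standard library are available. Lean on these libraries where they do the work, as an engineer would, in place of code of your own. Each camera call takes 0.05 s, during which the arm holds its last target. There are 200 camera calls.

### The job

Take the thicker of the two drifts out of the tool block and, from above, press the worn bushing down through the grey bearing housing until it is fully out below and sits on the floor of the receiver cup; feel for the bore, press gently and slowly and never lean hard on the housing or drive on once the bushing has bottomed. Then stand the drift upright in a hole of the tool block again. Leave everything else where it is.

Things in the scene. Friction and masses are not known exactly. Their poses are not given: they have to be found in the camera images.
- drift_grip (a point): thick drift, the tool for this job: steel rod standing in one of the two holes of the tool block (either). Handle on top: grooved cylinder 22 mm in diameter, 60 mm long; below it a plain shaft 15 mm in diameter, 90 mm long, flat foot; about 280 g. This point: on the axis at the middle of the handle, 30 mm below the top, 120 mm above the foot; z up the rod
- thin_drift_grip (a point): the other drift, to be left standing in its hole: same handle and length, but its shaft is only 8 mm in diameter and would slip through the bushing. Same point, at the middle of the handle
- rack: tool block, fixed wooden block 60 (x) x 150 (y) x 50 mm high; origin at the centre of its underside, z up. Two round holes 23 mm wide, 40 mm deep (floor 10 mm above the origin) at y = -40 and +40 mm in its frame. A drift stands on the hole's floor, its middle-of-handle point 130 mm above the origin
- stand_seat (a point): middle of the press-out stand at the height of the housing's flat top face, 97 mm above the table; stand's axes, z up. The vertical bore (20 mm wide, 36 mm deep, right through, sharp mouth: the 15 mm shaft enters within about 2 mm of its axis) is NOT exactly here: the housing was bolted on by hand, its bore lies up to 6.5 mm off along the stand's x and up to 6.5 mm along its y, unmeasured
- bushing (a joint): downward travel (m) of the worn brass bushing, a ring 16 mm long, 10 mm hole, 19.6 mm outside. At value v its top is 6 mm + v below the housing's top face; it starts at 0 to 0.008. At 0.034 it is out of the bore on the floor of the receiver cup: a hard stop. It resists with about 8 N plus 7 N per 10 mm/s of speed, and stays where left
- stand: press-out stand: fixed dark steel base 160 (x) x 130 (y) x 10 mm, two uprights; on them the grey housing (flange and round boss 54 mm in diameter, top 97 mm up) with the bushing, and the cup below. Origin at the centre of its underside, on the table. More than 35 N of the drift on housing or bushing does damage
- drift: the thick drift again, origin at the centre of its foot, z up the rod
- new_bushing_mid (a point): bystander: a new brass bushing, 20 mm in diameter, 16 mm high, loose on the stand's base plate in front of the housing; this point is its centre
- grease_can_mid (a point): bystander: grey plastic grease can 56 mm in diameter, 72 mm high, beyond the stand; this point is its centre
- wrench_grip (a point): bystander: open-ended wrench 160 mm long lying on the table between the stand and the tool block; this point is on its handle
Things that resemble listed ones, but are neither listed nor needed, are in the scene too. Leave any orange look-alike of the drift alone.

How it is judged:
By the outcome, as a careful person would: the job done as asked, in the order asked, and still so for the second after the job is handed in, with the robot touching nothing.
It also fails if it takes over 72 s, if anything falls off the work surface, if the arm or the gripper's body presses on something with over 40 N, if the wrist force passes 120 N, or if a joint passes its speed limit or range.

## Working session

There is one attempt and no reset: what is moved stays moved. The work goes in short steps, Python scripts to look and compute and a tool call to move; the robot and the scene stay as the last step left them, time stands still between calls to the robot, and variables do not carry over. Pictures are saved under pics/ and viewed, about 8 in all and at most 12, crops included, and the job is handed in when it is done.

Besides the shell and the picture viewer there is one more tool, called after "Emit:" as name(argument=value, ...) on one line, values as JSON. step_arm: Moves the arm, as the interface text tells. Scaled input: -1 to 1 covers 0.04 m each way for a shift and 0.08 rad each way for a turn. Its arguments: {"type":"object","properties":{"steps":{"type":"array"},"squeeze":{"type":"number"}},"required":["steps"]}

```bash
ls; mkdir -p pics
python3 - <<'E'
from rig import env,cams
import cv2,numpy as np
s=env.observe();print(s['time_s'],s['position'],s['tool_rot'],s['grip_width'],s['ft_force'])
for n in ("scene","top"):
    im,d=cams.get_image(n);cv2.imwrite(f"pics/{n}0.png",im[:,:,::-1]);np.savez(f"{n}0.npz",im=im,d=d)
    c=cams.camera_info(n);print(n,c['fx'],c['fy'],c['cx'],c['cy'],np.round(c['extrinsics'],3).tolist())
E
```

```text
pics
0.0 [ 0.22810752 -0.50015126  0.24967819] [[ 4.14837072e-01 -9.09895660e-01 -3.02430828e-04]
 [-9.09894436e-01 -4.14837024e-01  1.53544563e-03]
 [-1.52255482e-03 -3.61779639e-04 -9.99998775e-01]] 0.08520194244471244 [-0.42770774 -0.78875138  0.60068756]
scene 455.8712231258943 455.8712231258943 324.49709506250804 206.02499501771499 [[-0.828, 0.44, -0.347, 0.95], [0.56, 0.665, -0.494, 0.51], [0.013, -0.604, -0.797, 0.892], [0.0, 0.0, 0.0, 1.0]]
top 375.99504151197056 375.99504151197056 316.8981320009365 203.20134317413255 [[-0.006, -0.989, 0.146, 0.479], [-1.0, 0.008, 0.007, 0.002], [-0.008, -0.146, -0.989, 0.788], [0.0, 0.0, 0.0, 1.0]]
```

View pics/scene0.png

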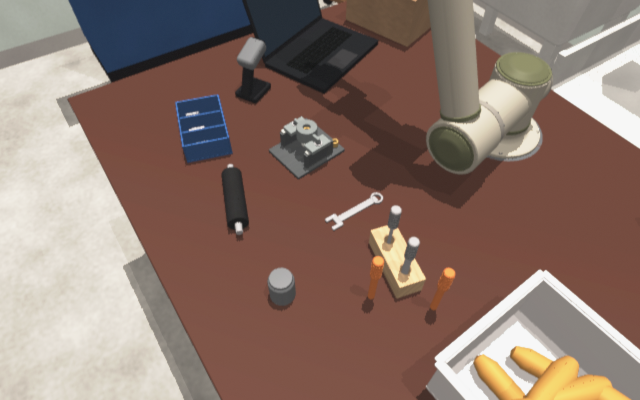

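View pics/top0.png

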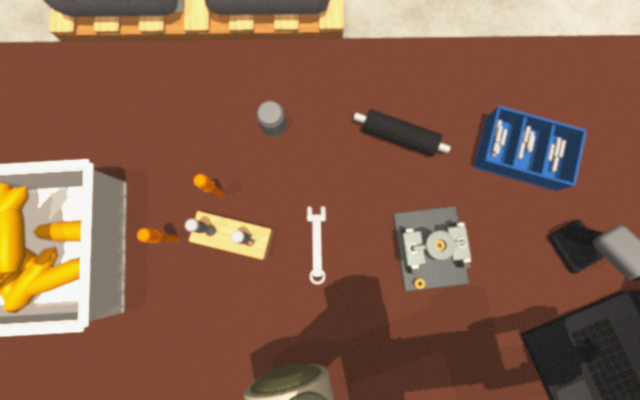

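The scene shows two grey drifts in the wooden block (scene px (396,213) and (413,243); top px (193,226) and (240,236)). Two orange look-alikes stand outside it (scene (377,262) and (447,275)). The stand is at scene (307,145) and top (436,247). Next is a close crop of the shafts.

```bash
cat > h.py <<'E'
import numpy as np,cv2
from rig import env,cams
def pt(c,u,v,z):   # ray onto plane z
    E=c['extrinsics'];r=E[:3,:3]@np.array([(u-c['cx'])/c['fx'],(v-c['cy'])/c['fy'],1]);o=E[:3,3]
    return o+r*(z-o[2])/r[2]
def cloud(c,d):
    v,u=np.indices(d.shape);P=np.stack([(u-c['cx'])/c['fx']*d,(v-c['cy'])/c['fy']*d,d],-1)
    return P@c['extrinsics'][:3,:3].T+c['extrinsics'][:3,3]
def proj(c,p):
    E=np.linalg.inv(c['extrinsics']);q=E[:3,:3]@p+E[:3,3];return q[0]/q[2]*c['fx']+c['cx'],q[1]/q[2]*c['fy']+c['cy']
E
python3 - <<'E'
from h import *
z=np.load('scene0.npz');im=z['im']
a=cv2.resize(im[195:305,355:465],None,fx=6,fy=6,interpolation=cv2.INTER_CUBIC)[:600]
z2=np.load('top0.npz')
cv2.imwrite('pics/crop.png',a[:,:,::-1])
for n in('scene','top'):
    c=cams.camera_info(n);z=np.load(n+'0.npz');P=cloud(c,z['d']);ok=z['d']>0
    print(n)
    hsv=cv2.cvtColor(z['im'],cv2.COLOR_RGB2HSV)
    # drift tops: grey points z in .15-.18 with y>0.05
    for lo,hi,nm in((.146,.18,'tops'),(.044,.056,'rack'),(.09,.104,'housing'),(.006,.014,'base')):
        m=ok&(P[...,2]>lo)&(P[...,2]<hi)&(P[...,0]>.25)&(P[...,0]<.75)&(abs(P[...,1])<.5)
        k,l,st,ce=cv2.connectedComponentsWithStats(m.astype('uint8'))
        for i in range(1,k):
            if st[i,4]>12:
                q=P[l==i];
                print(nm,st[i].tolist(),np.round(q.mean(0),4),np.round(q.min(0),3),np.round(q.max(0),3),hsv[l==i].mean(0).round())
                if nm in('rack','base','housing'):
                    r=cv2.minAreaRect((q[:,:2]*1000).astype('float32'));print('   ',np.round(r[0],1),np.round(r[1],1),round(r[2],1))
E
```

```text
scene
tops [429, 119, 54, 41, 807] [0.2846 0.0708 0.1635] [ 0.25  -0.004  0.146] [0.303 0.128 0.18 ] [27. 55. 94.]
tops [390, 206, 12, 12, 111] [0.5192 0.1443 0.1572] [0.507 0.133 0.147] [0.528 0.154 0.162] [  9.  12. 173.]
tops [407, 238, 13, 13, 124] [0.5392 0.2219 0.157 ] [0.527 0.209 0.146] [0.548 0.231 0.163] [ 11.  12. 176.]
tops [372, 257, 12, 11, 96] [0.6166 0.2128 0.1494] [0.606 0.201 0.146] [0.626 0.223 0.153] [ 15. 157. 233.]
tops [443, 268, 12, 12, 101] [0.5229 0.3049 0.1497] [0.512 0.294 0.146] [0.532 0.315 0.153] [ 15. 158. 233.]
rack [246, 83, 7, 6, 31] [ 0.5215 -0.494   0.05  ] [ 0.51  -0.5    0.044] [ 0.532 -0.488  0.056] [101.   9.  30.]
    [ 521.4 -492.8] [ 9.9 20.1] 73.1
rack [210, 97, 8, 5, 24] [ 0.6317 -0.4967  0.0495] [ 0.622 -0.5    0.044] [ 0.641 -0.493  0.056] [108. 138.  90.]
    [ 631.8 -496.2] [ 6.1 19.2] 84.4
rack [179, 110, 43, 13, 144] [ 0.6933 -0.4555  0.0494] [ 0.639 -0.492  0.044] [ 0.749 -0.422  0.056] [108. 140. 114.]
    [ 691.4 -457.1] [ 36.7 110.9] 71.6
rack [187, 125, 38, 10, 132] [ 0.704  -0.3981  0.0489] [ 0.656 -0.416  0.044] [ 0.749 -0.37
[... 11633 characters left out ...]
0.4602 0.4086 0.0103] [0.375 0.403 0.006] [0.555 0.414 0.014] [ 15.  40. 159.]
    [465.  408.7] [180.1   5.1] 2.0
base [548, 227, 21, 41, 101] [ 0.4987 -0.4818  0.0104] [ 0.459 -0.499  0.006] [ 0.54  -0.467  0.014] [20. 86. 46.]
    [ 499.3 -483. ] [81.5 31.7] 0.7
base [247, 236, 8, 10, 37] [0.5166 0.1443 0.0096] [0.507 0.138 0.006] [0.526 0.152 0.014] [ 17. 121. 203.]
    [516.7 144.1] [12.5 19.8] 76.0
base [76, 291, 3, 9, 13] [0.4078 0.4974 0.0071] [0.401 0.495 0.006] [0.417 0.5   0.009] [ 29.   2. 247.]
    [408.9 497.1] [15.9  4.5] 1.7
base [520, 313, 53, 64, 168] [ 0.3196 -0.4292  0.01  ] [ 0.25  -0.499  0.006] [ 0.368 -0.394  0.014] [45. 75. 39.]
    [ 326.6 -433.5] [ 66.4 139.9] 58.2
```

View pics/crop.png

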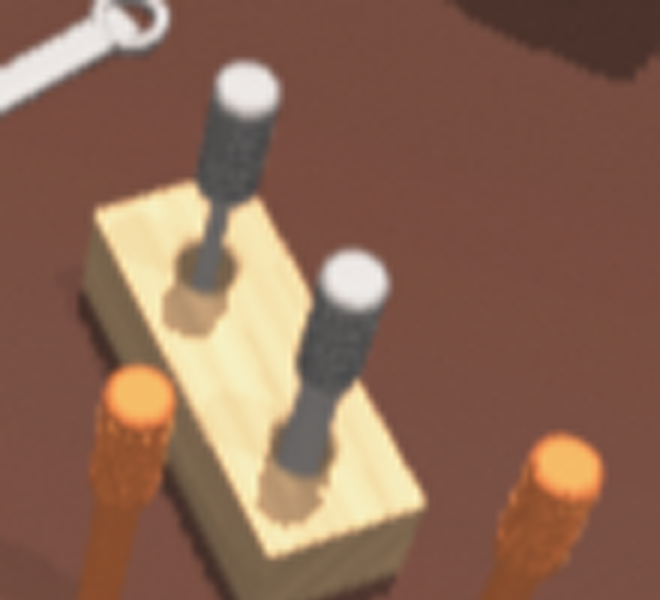

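Scene px (413,243), top px (190,225), has the visibly thicker shaft. The drift at scene (396,213) is thin, and the orange ones at (377,262) and (447,275) are decoys. My choice is the drift at world ≈ (0.536, 0.219). I'll pass over the stand on the way and look with the wrist camera.

```bash
cat >> h.py <<'E'
def go(x,y,z):   # tool-frame shift in units of 0.04 m
    s=env.observe();d=s['tool_rot'].T@(np.array([x,y,z])-s['position']) if isinstance(s['tool_rot'],np.ndarray) else np.array(s['tool_rot']).T@(np.array([x,y,z])-np.array(s['position']))
    print('t',round(s['time_s'],2),'pos',np.round(s['position'],4),'total units',np.round(d/0.04,3),'mm',np.round(d*1000,1))
E
python3 - <<'E'
from h import *
c=cams.camera_info('wrist');T=np.eye(4);s=env.observe();T[:3,:3]=s['tool_rot'];T[:3,3]=s['position']
print(np.round(np.linalg.inv(T)@c['extrinsics'],3),c['fx'])
go(.5,-.22,.25)
E
```

```text
[[ 1.    -0.001 -0.    -0.001]
 [ 0.001  0.955  0.295 -0.075]
 [-0.    -0.295  0.955 -0.123]
 [ 0.     0.     0.     1.   ]] 288.4477193730095
t 0.1 pos [ 0.2281 -0.5002  0.2498] total units [-3.554e+00 -9.090e+00  1.000e-03] mm [-1.421e+02 -3.636e+02  1.000e-01]
```

Emit:
step_arm(steps=[{"xyz":[-0.296,-0.757,0.12],"turn":[0,0,0],"gripper":1},{"xyz":[-0.296,-0.757,0.12],"turn":[0,0,0],"gripper":1},{"xyz":[-0.296,-0.757,0.12],"turn":[0,0,0],"gripper":1},{"xyz":[-0.296,-0.757,0.12],"turn":[0,0,0],"gripper":1},{"xyz":[-0.296,-0.757,0.12],"turn":[0,0,0],"gripper":1},{"xyz":[-0.296,-0.757,0.12],"turn":[0,0,0],"gripper":1},{"xyz":[-0.296,-0.757,0.12],"turn":[0,0,0],"gripper":1},{"xyz":[-0.296,-0.757,0.12],"turn":[0,0,0],"gripper":1},{"xyz":[-0.296,-0.757,0.12],"turn":[0,0,0],"gripper":1},{"xyz":[-0.296,-0.757,0.12],"turn":[0,0,0],"gripper":1},{"xyz":[-0.296,-0.757,0.12],"turn":[0,0,0],"gripper":1},{"xyz":[-0.296,-0.757,0.12],"turn":[0,0,0],"gripper":1},{"xyz":[0,0,0],"turn":[0,0,0],"gripper":1},{"xyz":[0,0,0],"turn":[0,0,0],"gripper":1}])

```text
time_s: 1.27
position: [0.5003, -0.2192, 0.1921]
tool_rot: [[0.417, -0.909, -0.001], [-0.909, -0.417, 0.001], [-0.001, 0.001, -1.0]]
ft_force: [0.4, 0.2, -0.1]
grip_width: 0.0857
```

Run:
```python
from h import *
go(.536,.219,.2)
c=cams.camera_info('wrist');im,d=cams.get_image('wrist');np.savez('w1.npz',im=im,d=d,E=c['extrinsics'])
u,v=proj(c,np.array([.501,-.219,.097]));print(u,v)
u,v=int(u),int(v);x0,y0=max(u-75,0),max(v-60,0)
a=cv2.resize(im[y0:y0+120,x0:x0+150],None,fx=5,fy=5,interpolation=cv2.INTER_CUBIC);print(x0,y0)
cv2.imwrite('pics/w1.png',a[:,:,::-1])
```

```text
t 1.27 pos [ 0.5003 -0.2192  0.1921] total units [-9.582 -5.383 -0.192] mm [-383.3 -215.3   -7.7]
317.94574102530197 211.94869607006385
242 151
```

View pics/w1.png

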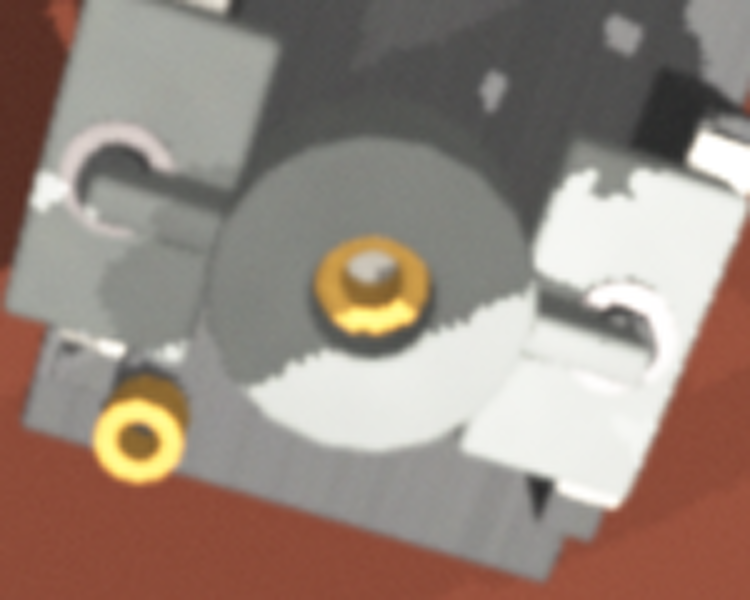

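Wrist crop: the boss spans crop x 208–535, y 137–450, and the bore mouth spans x 312–433, y 237–356 (centre (372,296)), with the brass bushing slightly sunk inside. I'll cast that to the top plane, then head to the rack.

Run:
```python
from h import *
c=cams.camera_info('wrist')
for u,v in((372,296),(371.5,293.5)):print(pt(c,242+(u+.5)/5-.5,151+(v+.5)/5-.5,.097))
# top-camera bore: brass/dark inside boss
z=np.load('top0.npz');ct=cams.camera_info('top');print('top px',proj(ct,pt(c,315.9,209.7,.097)))
# depth-based boss circle from wrist
z=np.load('w1.npz');P=cloud(c,z['d']);m=(abs(P[...,2]-.097)<.003)&(z['d']>0)
k,l,st,ce=cv2.connectedComponentsWithStats(m.astype('uint8'));
i=1+np.argmax(st[1:,4]);q=(P[l==i][:,:2]*1000).astype('float32');print(cv2.minEnclosingCircle(q),st[i],P[l==i].mean(0))
```

```text
[ 0.50139975 -0.21791195  0.097     ]
[ 0.50174956 -0.21766499  0.097     ]
top px (np.float64(440.73375594430564), np.float64(245.29153070032757))
((500.767578125, -217.75228881835938), 26.959413528442383) [ 283  177   66   64 2862] [ 0.50202451 -0.21734219  0.09683286]
```

Emit:
step_arm(steps=[{"xyz":[-0.69,-0.387,-0.07],"turn":[0,0,0],"gripper":1},{"xyz":[-0.69,-0.387,-0.07],"turn":[0,0,0],"gripper":1},{"xyz":[-0.69,-0.387,-0.07],"turn":[0,0,0],"gripper":1},{"xyz":[-0.69,-0.387,-0.07],"turn":[0,0,0],"gripper":1},{"xyz":[-0.69,-0.387,-0.07],"turn":[0,0,0],"gripper":1},{"xyz":[-0.69,-0.387,-0.07],"turn":[0,0,0],"gripper":1},{"xyz":[-0.69,-0.387,-0.07],"turn":[0,0,0],"gripper":1},{"xyz":[-0.69,-0.387,-0.07],"turn":[0,0,0],"gripper":1},{"xyz":[-0.69,-0.387,-0.07],"turn":[0,0,0],"gripper":0.2},{"xyz":[-0.69,-0.387,-0.07],"turn":[0,0,0],"gripper":0.2},{"xyz":[-0.69,-0.387,-0.07],"turn":[0,0,0],"gripper":0.2},{"xyz":[-0.69,-0.387,-0.07],"turn":[0,0,0],"gripper":0.2},{"xyz":[-0.69,-0.387,-0.07],"turn":[0,0,0],"gripper":0.2},{"xyz":[-0.69,-0.387,-0.07],"turn":[0,0,0],"gripper":0.2},{"xyz":[0,0,0],"turn":[0,0,0],"gripper":0.2},{"xyz":[0,0,0],"turn":[0,0,0],"gripper":0.2}])

```text
time_s: 2.65
position: [0.5368, 0.221, 0.2319]
tool_rot: [[0.416, -0.91, 0.0], [-0.91, -0.416, -0.0], [0.0, -0.0, -1.0]]
ft_force: [0.9, -0.6, -0.5]
grip_width: 0.0509
```

Run:
```python
from h import *
s=env.observe();print(s['grip_width'],s['ft_force'])
c=cams.camera_info('wrist');im,d=cams.get_image('wrist');np.savez('w2.npz',im=im,d=d,E=c['extrinsics'])
P=cloud(c,d);m=(d>0)&(abs(P[...,2]-.16)<.004)
k,l,st,ce=cv2.connectedComponentsWithStats(m.astype('uint8'))
for i in range(1,k):
    if st[i,4]>50:
        q=P[l==i];print(st[i],ce[i],q.mean(0),cv2.minEnclosingCircle((q[:,:2]*1000).astype('float32')),pt(c,*ce[i],.16))
go(.536,.219,.13)
cv2.imwrite('pics/w2.png',im[:,:,::-1])
```

```text
0.05093635149185425 [ 0.85857478 -0.56120208 -0.49539511]
[304 209  29  29 649] [318.30970724 223.42526965] [0.53660238 0.22039762 0.15924019] ((535.916259765625, 220.11941528320312), 11.089483261108398) [0.53690002 0.22053715 0.16      ]
t 2.7 pos [0.5368 0.22   0.2318] total units [0.014 0.029 2.546] mm [  0.6   1.1 101.8]
```

View pics/w2.png

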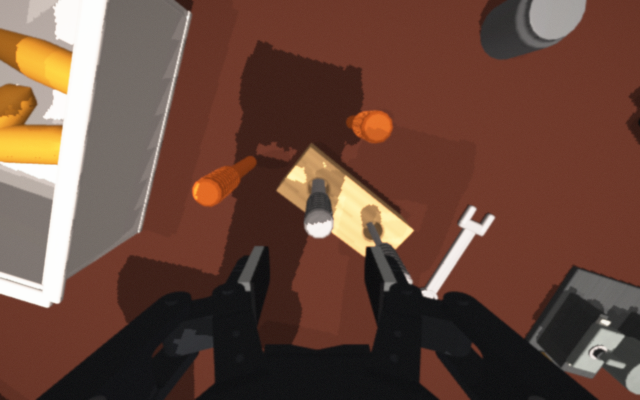

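The wrist view has the thick drift centred between the jaws (top at px (318,223)), with the thin one to the right at ~(385,255), outside the right finger's path. I'll lower and grip.

Emit:
step_arm(steps=[{"xyz":[0,0,0.5],"turn":[0,0,0],"gripper":0.2},{"xyz":[0,0,0.5],"turn":[0,0,0],"gripper":0.2},{"xyz":[0,0,0.5],"turn":[0,0,0],"gripper":0.2},{"xyz":[0,0,0.5],"turn":[0,0,0],"gripper":0.2},{"xyz":[0,0,0.35],"turn":[0,0,0],"gripper":0.2},{"xyz":[0,0,0.195],"turn":[0,0,0],"gripper":0.2},{"xyz":[0,0,0],"turn":[0,0,0],"gripper":0.2},{"xyz":[0,0,0],"turn":[0,0,0],"gripper":0.2},{"xyz":[0,0,0],"turn":[0,0,0],"gripper":-0.2},{"xyz":[0,0,0],"turn":[0,0,0],"gripper":-0.4},{"xyz":[0,0,0],"turn":[0,0,0],"gripper":-0.7},{"xyz":[0,0,0],"turn":[0,0,0],"gripper":-1},{"xyz":[0,0,0],"turn":[0,0,0],"gripper":-1},{"xyz":[0,0,0],"turn":[0,0,0],"gripper":-1},{"xyz":[0,0,0],"turn":[0,0,0],"gripper":-1},{"xyz":[0,0,0],"turn":[0,0,0],"gripper":-1}], squeeze=100)

```text
time_s: 4.03
position: [0.5374, 0.2209, 0.1313]
tool_rot: [[0.415, -0.91, 0.003], [-0.91, -0.415, -0.0], [0.001, -0.002, -1.0]]
ft_force: [-0.2, -2.8, 6.0]
grip_width: 0.0195
```

Emit:
step_arm(steps=[{"xyz":[0,0,-0.1],"turn":[0,0,0],"gripper":-1},{"xyz":[0,0,-0.25],"turn":[0,0,0],"gripper":-1},{"xyz":[0,0,-0.35],"turn":[0,0,0],"gripper":-1},{"xyz":[0,0,-0.45],"turn":[0,0,0],"gripper":-1},{"xyz":[0,0,-0.5],"turn":[0,0,0],"gripper":-1},{"xyz":[0,0,-0.5],"turn":[0,0,0],"gripper":-1},{"xyz":[0,0,-0.45],"turn":[0,0,0],"gripper":-1},{"xyz":[0,0,-0.3],"turn":[0,0,0],"gripper":-1},{"xyz":[0,0,0],"turn":[0,0,0],"gripper":-1},{"xyz":[0,0,0],"turn":[0,0,0],"gripper":-1},{"xyz":[0,0,0],"turn":[0,0,0],"gripper":-1}])

```text
time_s: 4.95
position: [0.5362, 0.221, 0.2452]
tool_rot: [[0.415, -0.91, -0.002], [-0.91, -0.415, -0.0], [-0.001, 0.002, -1.0]]
ft_force: [-0.8, 0.5, -2.7]
grip_width: 0.0199
```

```bash
cat > tip.py <<'E'
# find held drift's shaft axis in top & scene views -> points along it by 3D depth cloud
from h import *
def axis():
    s=env.observe();p=np.array(s['position']);out=[]
    for n in('scene','top'):
        c=cams.camera_info(n);im,d=cams.get_image(n);P=cloud(c,d)
        rel=P-p;r=np.hypot(rel[...,0],rel[...,1])
        m=(d>0)&(r<.03)&(rel[...,2]<-.035)&(rel[...,2]>-.125)
        # foot-band pixels
        q=P[m];print(n,m.sum(),'z',q[:,2].min().round(4) if m.sum() else None)
        E=np.linalg.inv(c['extrinsics']);view=(p-c['extrinsics'][:3,3])[:2];view/=np.linalg.norm(view);perp=np.array([-view[1],view[0]])
        for lo,hi in((-.06,-.04),(-.08,-.06),(-.10,-.08),(-.118,-.10)):
            k=m&(rel[...,2]>lo)&(rel[...,2]<hi)
            if k.sum()>5:
                a=rel[k][:,:2]@perp;print('  band',lo,k.sum(),'lateral mid mm',round(1e3*(a.min()+a.max())/2,1),'mean',round(1e3*a.mean(),1),'width',round(1e3*np.ptp(a),1),'perp',perp.round(2),'along',round(1e3*(rel[k][:,:2]@view).mean(),1))
        np.savez(n+'_held.npz',im=im,d=d)
    return s
if __name__=='__main__':
    s=axis();print(s['ft_force'],s['wrist_torque'],s['grip_width'])
    go(.5013,-.2178,.225)
E
python3 tip.py
```

```text
scene 198 z 0.1229
  band -0.06 48 lateral mid mm -0.3 mean -0.5 width 14.3 perp [ 0.57 -0.82] along -4.4
  band -0.08 45 lateral mid mm -0.2 mean -0.3 width 14.4 perp [ 0.57 -0.82] along -4.1
  band -0.1 47 lateral mid mm -0.2 mean -0.2 width 14.3 perp [ 0.57 -0.82] along -4.1
  band -0.118 39 lateral mid mm 0.0 mean 0.1 width 14.6 perp [ 0.57 -0.82] along -4.3
top 142 z 0.1241
  band -0.06 31 lateral mid mm 0.7 mean 1.9 width 13.8 perp [-0.97  0.25] along -6.8
  band -0.08 38 lateral mid mm 1.3 mean 1.1 width 14.5 perp [-0.97  0.25] along -6.4
  band -0.1 36 lateral mid mm 1.3 mean 1.3 width 14.1 perp [-0.97  0.25] along -6.6
  band -0.118 29 lateral mid mm 1.3 mean 1.7 width 14.6 perp [-0.97  0.25] along -6.7
[-0.83924505  0.46537991 -2.71563823] [-0.00134669  0.01348205 -0.01604705] 0.0199445900467203
t 5.05 pos [0.5363 0.2211 0.245 ] total units [9.619 5.348 0.506] mm [384.8 213.9  20.2]
```

The drift is held vertically and weighs 2.7 N. The straight path passes over the thin drift, so I'll rise first.

Emit:
step_arm(steps=[{"xyz":[0,0,-0.4],"turn":[0,0,0],"gripper":-1},{"xyz":[0,0,-0.5],"turn":[0,0,0],"gripper":-1},{"xyz":[0,0,-0.5],"turn":[0,0,0],"gripper":-1},{"xyz":[0.3,0.17,-0.2],"turn":[0,0,0],"gripper":-1},{"xyz":[0.62,0.345,0],"turn":[0,0,0],"gripper":-1},{"xyz":[0.62,0.345,0],"turn":[0,0,0],"gripper":-1},{"xyz":[0.62,0.345,0],"turn":[0,0,0],"gripper":-1},{"xyz":[0.62,0.345,0],"turn":[0,0,0],"gripper":-1},{"xyz":[0.62,0.345,0],"turn":[0,0,0],"gripper":-1},{"xyz":[0.62,0.345,0],"turn":[0,0,0],"gripper":-1},{"xyz":[0.62,0.345,0],"turn":[0,0,0],"gripper":-1},{"xyz":[0.62,0.345,0],"turn":[0,0,0],"gripper":-1},{"xyz":[0.62,0.345,0],"turn":[0,0,0],"gripper":-1},{"xyz":[0.62,0.345,0],"turn":[0,0,0],"gripper":-1},{"xyz":[0.62,0.345,0.1],"turn":[0,0,0],"gripper":-1},{"xyz":[0.62,0.345,0.3],"turn":[0,0,0],"gripper":-1},{"xyz":[0.62,0.345,0.4],"turn":[0,0,0],"gripper":-1},{"xyz":[0.62,0.345,0.4],"turn":[0,0,0],"gripper":-1},{"xyz":[0.62,0.345,0.4],"turn":[0,0,0],"gripper":-1},{"xyz":[0,0,0],"turn":[0,0,0],"gripper":-1}])

```text
time_s: 6.72
position: [0.4993, -0.2211, 0.2417]
tool_rot: [[0.411, -0.912, -0.006], [-0.912, -0.411, 0.003], [-0.005, 0.005, -1.0]]
ft_force: [-0.5, -0.6, -2.8]
grip_width: 0.0202
```

Run:
```python
from h import *
go(.502,-.2177,.231)
s=env.observe();print(s['ft_force'],s['wrist_torque'])
```

```text
t 6.72 pos [ 0.4993 -0.2211  0.2417] total units [-0.048 -0.096  0.268] mm [-1.9 -3.8 10.7]
[-0.49211414 -0.55122357 -2.79528606] [-0.00758156  0.05972711  0.01492263]
```

Emit:
step_arm(steps=[{"xyz":[0,0,0.15],"turn":[0,0,0],"gripper":-1},{"xyz":[0,0,0.1],"turn":[0,0,0],"gripper":-1},{"xyz":[0,0,0],"turn":[0,0,0],"gripper":-1},{"xyz":[0,0,0],"turn":[0,0,0],"gripper":-1}])

```text
time_s: 7.05
position: [0.5015, -0.2161, 0.2362]
tool_rot: [[0.416, -0.909, 0.0], [-0.909, -0.416, 0.0], [-0.0, -0.0, -1.0]]
ft_force: [-0.1, 0.1, -1.6]
grip_width: 0.02
```

Run:
```python
import tip;from h import *
s=tip.axis();print(s['ft_force'],np.round(s['tool_rot'],4));go(.502,-.2177,.231)
for n in('scene','top'):
    z=np.load(n+'_held.npz');c=cams.camera_info(n);u,v=map(int,proj(c,np.array([.501,-.218,.1])))
    a=cv2.resize(z['im'][v-30:v+30,u-33:u+33],None,fx=6,fy=6,interpolation=cv2.INTER_CUBIC);print(n,u-33,v-30)
    np.save(n+'_a.npy',a)
cv2.imwrite('pics/ab.png',np.hstack([np.load('scene_a.npy'),np.load('top_a.npy')])[:,:,::-1])
```

```text
scene 166 z 0.1165
  band -0.06 42 lateral mid mm -0.8 mean -1.3 width 14.2 perp [ 0.85 -0.53] along -4.6
  band -0.08 40 lateral mid mm -1.5 mean -1.4 width 12.3 perp [ 0.85 -0.53] along -5.0
  band -0.1 36 lateral mid mm -1.1 mean -1.4 width 12.5 perp [ 0.85 -0.53] along -4.9
  band -0.118 32 lateral mid mm -0.8 mean -1.1 width 12.5 perp [ 0.85 -0.53] along -4.5
top 69 z 0.114
  band -0.08 17 lateral mid mm 2.8 mean 3.2 width 7.4 perp [0.99 0.1 ] along -5.0
  band -0.1 23 lateral mid mm 0.2 mean 0.9 width 11.6 perp [0.99 0.1 ] along -5.5
  band -0.118 25 lateral mid mm -0.3 mean -0.4 width 13.7 perp [0.99 0.1 ] along -5.1
[-0.14372406  0.13887138 -1.55161798] [[ 4.160e-01 -9.094e-01  0.000e+00]
 [-9.094e-01 -4.160e-01  1.000e-04]
 [-1.000e-04 -1.000e-04 -1.000e+00]]
t 7.15 pos [ 0.5017 -0.2164  0.2366] total units [0.033 0.008 0.141] mm [1.3 0.3 5.6]
scene 273 95
top 408 215
```

View pics/ab.png

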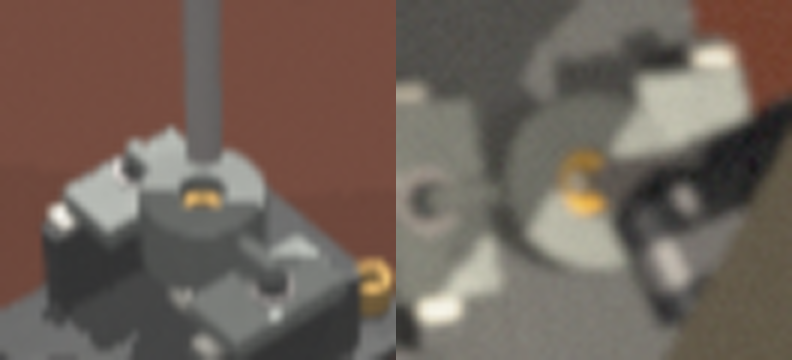

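Scene crop: the shaft foot centre (u≈204) sits over the bore (u≈202). Top crop: the bore is at (585,180). I'll shift 0.8 mm toward −y and start feeling downward.

Emit:
step_arm(steps=[{"xyz":[0.018,0.008,0.1],"turn":[0,0,0],"gripper":-1},{"xyz":[0,0,0.15],"turn":[0,0,0],"gripper":-1},{"xyz":[0,0,0.1],"turn":[0,0,0],"gripper":-1},{"xyz":[0,0,0.02],"turn":[0,0,0],"gripper":-1},{"xyz":[0,0,0],"turn":[0,0,0],"gripper":-1},{"xyz":[0,0,0],"turn":[0,0,0],"gripper":-1}])

```text
time_s: 7.65
position: [0.5015, -0.2178, 0.2213]
tool_rot: [[0.415, -0.91, -0.0], [-0.91, -0.415, -0.0], [-0.0, 0.0, -1.0]]
ft_force: [-0.5, -0.2, -2.2]
grip_width: 0.0196
```

Emit:
step_arm(steps=[{"xyz":[0,0,0.012],"turn":[0,0,0],"gripper":-1},{"xyz":[0,0,0.012],"turn":[0,0,0],"gripper":-1},{"xyz":[0,0,0.012],"turn":[0,0,0],"gripper":-1},{"xyz":[0,0,0.012],"turn":[0,0,0],"gripper":-1}])

```text
time_s: 7.98
position: [0.5015, -0.2178, 0.2194]
tool_rot: [[0.415, -0.91, 0.0], [-0.91, -0.415, -0.0], [0.0, -0.0, -1.0]]
ft_force: [-0.8, 0.0, -2.9]
grip_width: 0.02
```

Emit:
step_arm(steps=[{"xyz":[0,0,0.012],"turn":[0,0,0],"gripper":-1},{"xyz":[0,0,0.012],"turn":[0,0,0],"gripper":-1}])

```text
time_s: 8.15
position: [0.5015, -0.2178, 0.2184]
tool_rot: [[0.415, -0.91, 0.0], [-0.91, -0.415, -0.0], [0.0, 0.0, -1.0]]
ft_force: [0.4, -0.3, -3.1]
grip_width: 0.0201
```

Emit:
step_arm(steps=[{"xyz":[0,0,0.012],"turn":[0,0,0],"gripper":-1},{"xyz":[0,0,0.012],"turn":[0,0,0],"gripper":-1}])

```text
time_s: 8.32
position: [0.5015, -0.2178, 0.2175]
tool_rot: [[0.415, -0.91, 0.0], [-0.91, -0.415, -0.0], [0.0, -0.0, -1.0]]
ft_force: [-0.9, 1.2, -2.0]
grip_width: 0.0199
```

Emit:
step_arm(steps=[{"xyz":[0,0,0.01],"turn":[0,0,0],"gripper":-1}])

```text
time_s: 8.4
position: [0.5015, -0.2178, 0.217]
tool_rot: [[0.415, -0.91, -0.0], [-0.91, -0.415, 0.0], [-0.0, 0.0, -1.0]]
ft_force: [-0.1, -0.0, -2.8]
grip_width: 0.0199
```

Emit:
step_arm(steps=[{"xyz":[0,0,0.01],"turn":[0,0,0],"gripper":-1}])

```text
time_s: 8.48
position: [0.5015, -0.2178, 0.2166]
tool_rot: [[0.415, -0.91, -0.0], [-0.91, -0.415, 0.0], [-0.0, 0.0, -1.0]]
ft_force: [-0.6, 0.1, -2.5]
grip_width: 0.0202
```

Emit:
step_arm(steps=[{"xyz":[0,0,0.01],"turn":[0,0,0],"gripper":-1},{"xyz":[0,0,0.01],"turn":[0,0,0],"gripper":-1}])

```text
time_s: 8.65
position: [0.5015, -0.2178, 0.2159]
tool_rot: [[0.415, -0.91, 0.0], [-0.91, -0.415, -0.0], [0.0, -0.0, -1.0]]
ft_force: [0.7, -0.4, -3.0]
grip_width: 0.0201
```

Emit:
step_arm(steps=[{"xyz":[0,0,0.01],"turn":[0,0,0],"gripper":-1},{"xyz":[0,0,0.01],"turn":[0,0,0],"gripper":-1}])

```text
time_s: 8.82
position: [0.5015, -0.2178, 0.215]
tool_rot: [[0.415, -0.91, -0.0], [-0.91, -0.415, 0.0], [-0.0, 0.0, -1.0]]
ft_force: [0.3, -0.7, -2.6]
grip_width: 0.02
```

Emit:
step_arm(steps=[{"xyz":[0,0,0.01],"turn":[0,0,0],"gripper":-1},{"xyz":[0,0,0.01],"turn":[0,0,0],"gripper":-1}])

```text
time_s: 8.98
position: [0.5015, -0.2178, 0.2142]
tool_rot: [[0.415, -0.91, -0.0], [-0.91, -0.415, -0.0], [0.0, 0.0, -1.0]]
ft_force: [0.3, 0.2, -2.9]
grip_width: 0.0198
```

Emit:
step_arm(steps=[{"xyz":[0,0,0.01],"turn":[0,0,0],"gripper":-1},{"xyz":[0,0,0.01],"turn":[0,0,0],"gripper":-1}])

```text
time_s: 9.15
position: [0.5015, -0.2178, 0.2134]
tool_rot: [[0.415, -0.91, 0.0], [-0.91, -0.415, -0.0], [0.0, -0.0, -1.0]]
ft_force: [-0.3, 0.3, -2.4]
grip_width: 0.0201
```

It has entered the bore: 5 mm below the top face with no contact. I'll keep going at about 5 mm/s.

Emit:
step_arm(steps=[{"xyz":[0,0,0.01],"turn":[0,0,0],"gripper":-1},{"xyz":[0,0,0.01],"turn":[0,0,0],"gripper":-1},{"xyz":[0,0,0.01],"turn":[0,0,0],"gripper":-1},{"xyz":[0,0,0.01],"turn":[0,0,0],"gripper":-1}])

```text
time_s: 9.48
position: [0.5015, -0.2178, 0.2118]
tool_rot: [[0.415, -0.91, 0.0], [-0.91, -0.415, 0.0], [-0.0, -0.0, -1.0]]
ft_force: [0.6, -0.9, -2.7]
grip_width: 0.0202
```

Emit:
step_arm(steps=[{"xyz":[0,0,0.01],"turn":[0,0,0],"gripper":-1},{"xyz":[0,0,0.01],"turn":[0,0,0],"gripper":-1},{"xyz":[0,0,0.01],"turn":[0,0,0],"gripper":-1},{"xyz":[0,0,0.01],"turn":[0,0,0],"gripper":-1}])

```text
time_s: 9.82
position: [0.5015, -0.2178, 0.2102]
tool_rot: [[0.415, -0.91, -0.0], [-0.91, -0.415, 0.0], [-0.0, 0.0, -1.0]]
ft_force: [-0.2, 0.0, -2.3]
grip_width: 0.0199
```

Emit:
step_arm(steps=[{"xyz":[0,0,0.01],"turn":[0,0,0],"gripper":-1},{"xyz":[0,0,0.01],"turn":[0,0,0],"gripper":-1},{"xyz":[0,0,0.01],"turn":[0,0,0],"gripper":-1},{"xyz":[0,0,0.01],"turn":[0,0,0],"gripper":-1}])

```text
time_s: 10.15
position: [0.5016, -0.2178, 0.2087]
tool_rot: [[0.415, -0.91, 0.0], [-0.91, -0.415, -0.0], [0.0, -0.0, -1.0]]
ft_force: [-0.4, 0.4, 1.1]
grip_width: 0.0199
```

Emit:
step_arm(steps=[{"xyz":[0,0,0.01],"turn":[0,0,0],"gripper":-1},{"xyz":[0,0,0.01],"turn":[0,0,0],"gripper":-1},{"xyz":[0,0,0.01],"turn":[0,0,0],"gripper":-1},{"xyz":[0,0,0.01],"turn":[0,0,0],"gripper":-1}])

```text
time_s: 10.48
position: [0.5017, -0.2178, 0.2081]
tool_rot: [[0.415, -0.91, 0.001], [-0.91, -0.415, -0.001], [0.001, -0.001, -1.0]]
ft_force: [-1.2, 1.8, 7.9]
grip_width: 0.02
```

Emit:
step_arm(steps=[{"xyz":[0,0,0.01],"turn":[0,0,0],"gripper":-1},{"xyz":[0,0,0.01],"turn":[0,0,0],"gripper":-1},{"xyz":[0,0,0.01],"turn":[0,0,0],"gripper":-1},{"xyz":[0,0,0.01],"turn":[0,0,0],"gripper":-1}])

```text
time_s: 10.82
position: [0.5017, -0.2178, 0.2067]
tool_rot: [[0.415, -0.91, 0.002], [-0.91, -0.415, -0.001], [0.002, -0.001, -1.0]]
ft_force: [-1.0, 1.8, 9.0]
grip_width: 0.02
```

The bushing is moving with about 12 N on it, and contact was at TCP z≈0.2087. I expect bottom at TCP z≈0.178. I'll continue in short bursts.

Emit:
step_arm(steps=[{"xyz":[0,0,0.012],"turn":[0,0,0],"gripper":-1},{"xyz":[0,0,0.012],"turn":[0,0,0],"gripper":-1},{"xyz":[0,0,0.012],"turn":[0,0,0],"gripper":-1},{"xyz":[0,0,0.012],"turn":[0,0,0],"gripper":-1},{"xyz":[0,0,0.012],"turn":[0,0,0],"gripper":-1},{"xyz":[0,0,0.012],"turn":[0,0,0],"gripper":-1},{"xyz":[0,0,0.012],"turn":[0,0,0],"gripper":-1}])

```text
time_s: 11.4
position: [0.5018, -0.2178, 0.2035]
tool_rot: [[0.415, -0.91, 0.002], [-0.91, -0.415, -0.001], [0.002, -0.001, -1.0]]
ft_force: [-0.7, 2.6, 10.1]
grip_width: 0.0198
```

Emit:
step_arm(steps=[{"xyz":[0,0,0.012],"turn":[0,0,0],"gripper":-1},{"xyz":[0,0,0.012],"turn":[0,0,0],"gripper":-1},{"xyz":[0,0,0.012],"turn":[0,0,0],"gripper":-1},{"xyz":[0,0,0.012],"turn":[0,0,0],"gripper":-1},{"xyz":[0,0,0.012],"turn":[0,0,0],"gripper":-1},{"xyz":[0,0,0.012],"turn":[0,0,0],"gripper":-1},{"xyz":[0,0,0.012],"turn":[0,0,0],"gripper":-1},{"xyz":[0,0,0.012],"turn":[0,0,0],"gripper":-1}])

```text
time_s: 12.07
position: [0.5017, -0.2178, 0.1996]
tool_rot: [[0.415, -0.91, 0.002], [-0.91, -0.415, -0.001], [0.002, -0.001, -1.0]]
ft_force: [-1.8, 0.8, 9.2]
grip_width: 0.0201
```

Emit:
step_arm(steps=[{"xyz":[0,0,0.012],"turn":[0,0,0],"gripper":-1},{"xyz":[0,0,0.012],"turn":[0,0,0],"gripper":-1},{"xyz":[0,0,0.012],"turn":[0,0,0],"gripper":-1},{"xyz":[0,0,0.012],"turn":[0,0,0],"gripper":-1},{"xyz":[0,0,0.012],"turn":[0,0,0],"gripper":-1},{"xyz":[0,0,0.012],"turn":[0,0,0],"gripper":-1},{"xyz":[0,0,0.012],"turn":[0,0,0],"gripper":-1},{"xyz":[0,0,0.012],"turn":[0,0,0],"gripper":-1}])

```text
time_s: 12.73
position: [0.5018, -0.2178, 0.1958]
tool_rot: [[0.415, -0.91, 0.002], [-0.91, -0.415, -0.001], [0.002, -0.001, -1.0]]
ft_force: [-1.5, 1.5, 9.4]
grip_width: 0.0201
```

Emit:
step_arm(steps=[{"xyz":[0,0,0.012],"turn":[0,0,0],"gripper":-1},{"xyz":[0,0,0.012],"turn":[0,0,0],"gripper":-1},{"xyz":[0,0,0.012],"turn":[0,0,0],"gripper":-1},{"xyz":[0,0,0.012],"turn":[0,0,0],"gripper":-1},{"xyz":[0,0,0.012],"turn":[0,0,0],"gripper":-1},{"xyz":[0,0,0.012],"turn":[0,0,0],"gripper":-1},{"xyz":[0,0,0.012],"turn":[0,0,0],"gripper":-1},{"xyz":[0,0,0.012],"turn":[0,0,0],"gripper":-1}])

```text
time_s: 13.4
position: [0.5018, -0.2178, 0.1919]
tool_rot: [[0.415, -0.91, 0.002], [-0.91, -0.415, -0.001], [0.002, -0.001, -1.0]]
ft_force: [-1.6, 2.2, 8.3]
grip_width: 0.0199
```

Emit:
step_arm(steps=[{"xyz":[0,0,0.012],"turn":[0,0,0],"gripper":-1},{"xyz":[0,0,0.012],"turn":[0,0,0],"gripper":-1},{"xyz":[0,0,0.012],"turn":[0,0,0],"gripper":-1},{"xyz":[0,0,0.012],"turn":[0,0,0],"gripper":-1},{"xyz":[0,0,0.012],"turn":[0,0,0],"gripper":-1},{"xyz":[0,0,0.012],"turn":[0,0,0],"gripper":-1},{"xyz":[0,0,0.012],"turn":[0,0,0],"gripper":-1},{"xyz":[0,0,0.012],"turn":[0,0,0],"gripper":-1}])

```text
time_s: 14.07
position: [0.5018, -0.2179, 0.1881]
tool_rot: [[0.415, -0.91, 0.002], [-0.91, -0.415, -0.001], [0.002, -0.001, -1.0]]
ft_force: [-1.7, 2.0, 9.8]
grip_width: 0.0198
```

Emit:
step_arm(steps=[{"xyz":[0,0,0.012],"turn":[0,0,0],"gripper":-1},{"xyz":[0,0,0.012],"turn":[0,0,0],"gripper":-1},{"xyz":[0,0,0.012],"turn":[0,0,0],"gripper":-1},{"xyz":[0,0,0.012],"turn":[0,0,0],"gripper":-1},{"xyz":[0,0,0.012],"turn":[0,0,0],"gripper":-1},{"xyz":[0,0,0.012],"turn":[0,0,0],"gripper":-1},{"xyz":[0,0,0.012],"turn":[0,0,0],"gripper":-1},{"xyz":[0,0,0.012],"turn":[0,0,0],"gripper":-1}])

```text
time_s: 14.73
position: [0.5018, -0.2178, 0.1843]
tool_rot: [[0.415, -0.91, 0.002], [-0.91, -0.415, -0.001], [0.002, -0.001, -1.0]]
ft_force: [-2.3, 0.9, 9.2]
grip_width: 0.0199
```

Emit:
step_arm(steps=[{"xyz":[0,0,0.01],"turn":[0,0,0],"gripper":-1},{"xyz":[0,0,0.01],"turn":[0,0,0],"gripper":-1},{"xyz":[0,0,0.01],"turn":[0,0,0],"gripper":-1},{"xyz":[0,0,0.008],"turn":[0,0,0],"gripper":-1},{"xyz":[0,0,0.008],"turn":[0,0,0],"gripper":-1},{"xyz":[0,0,0.008],"turn":[0,0,0],"gripper":-1},{"xyz":[0,0,0.008],"turn":[0,0,0],"gripper":-1}])

```text
time_s: 15.32
position: [0.5018, -0.2179, 0.1816]
tool_rot: [[0.415, -0.91, 0.002], [-0.91, -0.415, -0.001], [0.001, -0.001, -1.0]]
ft_force: [-1.7, 1.5, 7.6]
grip_width: 0.0201
```

Emit:
step_arm(steps=[{"xyz":[0,0,0.007],"turn":[0,0,0],"gripper":-1},{"xyz":[0,0,0.007],"turn":[0,0,0],"gripper":-1},{"xyz":[0,0,0.007],"turn":[0,0,0],"gripper":-1},{"xyz":[0,0,0.007],"turn":[0,0,0],"gripper":-1},{"xyz":[0,0,0.007],"turn":[0,0,0],"gripper":-1}])

```text
time_s: 15.73
position: [0.5017, -0.2179, 0.1801]
tool_rot: [[0.415, -0.91, 0.001], [-0.91, -0.415, -0.001], [0.001, -0.001, -1.0]]
ft_force: [-1.6, 2.2, 7.6]
grip_width: 0.02
```

Emit:
step_arm(steps=[{"xyz":[0,0,0.006],"turn":[0,0,0],"gripper":-1},{"xyz":[0,0,0.006],"turn":[0,0,0],"gripper":-1}])

```text
time_s: 15.9
position: [0.5017, -0.2178, 0.1796]
tool_rot: [[0.415, -0.91, 0.001], [-0.91, -0.415, -0.001], [0.001, -0.001, -1.0]]
ft_force: [-0.8, 1.6, 8.2]
grip_width: 0.0199
```

Emit:
step_arm(steps=[{"xyz":[0,0,0.006],"turn":[0,0,0],"gripper":-1},{"xyz":[0,0,0.006],"turn":[0,0,0],"gripper":-1}])

```text
time_s: 16.07
position: [0.5017, -0.2178, 0.1791]
tool_rot: [[0.415, -0.91, 0.001], [-0.91, -0.415, -0.001], [0.001, -0.001, -1.0]]
ft_force: [-2.0, 1.2, 7.2]
grip_width: 0.0196
```

Emit:
step_arm(steps=[{"xyz":[0,0,0.006],"turn":[0,0,0],"gripper":-1},{"xyz":[0,0,0.006],"turn":[0,0,0],"gripper":-1}])

```text
time_s: 16.23
position: [0.5017, -0.2179, 0.1786]
tool_rot: [[0.415, -0.91, 0.001], [-0.91, -0.415, -0.001], [0.001, -0.001, -1.0]]
ft_force: [-2.3, 1.7, 7.2]
grip_width: 0.0202
```

Emit:
step_arm(steps=[{"xyz":[0,0,0.006],"turn":[0,0,0],"gripper":-1},{"xyz":[0,0,0.006],"turn":[0,0,0],"gripper":-1}])

```text
time_s: 16.4
position: [0.5018, -0.2179, 0.1782]
tool_rot: [[0.415, -0.91, 0.001], [-0.91, -0.415, -0.001], [0.001, -0.001, -1.0]]
ft_force: [-1.4, 1.1, 9.2]
grip_width: 0.0202
```

Emit:
step_arm(steps=[{"xyz":[0,0,0.006],"turn":[0,0,0],"gripper":-1},{"xyz":[0,0,0.006],"turn":[0,0,0],"gripper":-1}])

```text
time_s: 16.57
position: [0.5018, -0.2179, 0.1781]
tool_rot: [[0.415, -0.91, 0.002], [-0.91, -0.415, -0.001], [0.002, -0.001, -1.0]]
ft_force: [-2.0, 2.7, 11.3]
grip_width: 0.0198
```

Emit:
step_arm(steps=[{"xyz":[0,0,0.006],"turn":[0,0,0],"gripper":-1},{"xyz":[0,0,0],"turn":[0,0,0],"gripper":-1}])

```text
time_s: 16.73
position: [0.5019, -0.2179, 0.1781]
tool_rot: [[0.415, -0.91, 0.002], [-0.91, -0.415, -0.001], [0.002, -0.001, -1.0]]
ft_force: [-2.3, 1.9, 12.4]
grip_width: 0.0203
```

Bottomed: z is steady at 0.1781, and the force has risen to 15 N with no creep. I'll withdraw straight up.

Emit:
step_arm(steps=[{"xyz":[0,0,-0.05],"turn":[0,0,0],"gripper":-1},{"xyz":[0,0,-0.1],"turn":[0,0,0],"gripper":-1},{"xyz":[0,0,-0.15],"turn":[0,0,0],"gripper":-1},{"xyz":[0,0,-0.25],"turn":[0,0,0],"gripper":-1},{"xyz":[0,0,-0.35],"turn":[0,0,0],"gripper":-1},{"xyz":[0,0,-0.4],"turn":[0,0,0],"gripper":-1},{"xyz":[0,0,-0.4],"turn":[0,0,0],"gripper":-1},{"xyz":[0,0,-0.4],"turn":[0,0,0],"gripper":-1},{"xyz":[0,0,-0.4],"turn":[0,0,0],"gripper":-1},{"xyz":[0,0,-0.4],"turn":[0,0,0],"gripper":-1},{"xyz":[0,0,-0.2],"turn":[0,0,0],"gripper":-1},{"xyz":[0,0,0],"turn":[0,0,0],"gripper":-1},{"xyz":[0,0,0],"turn":[0,0,0],"gripper":-1}])

```text
time_s: 17.82
position: [0.5014, -0.2177, 0.3]
tool_rot: [[0.415, -0.91, -0.0], [-0.91, -0.415, 0.0], [-0.0, 0.0, -1.0]]
ft_force: [0.2, -0.3, -2.6]
grip_width: 0.02
```

Run:
```python
import tip;from h import *
s=tip.axis();print(s['ft_force'],s['wrist_torque'],s['position'][2])
go(.5365,.2205,.3)
z=np.load('scene_held.npz');c=cams.camera_info('scene');u,v=map(int,proj(c,np.array([.501,-.218,.08])))
a=cv2.resize(z['im'][v-35:v+35,u-45:u+45],None,fx=7,fy=7,interpolation=cv2.INTER_CUBIC);cv2.imwrite('pics/out.png',a[:,:,::-1])
```

```text
scene 185 z 0.177
  band -0.06 46 lateral mid mm -0.5 mean -0.9 width 13.5 perp [ 0.85 -0.52] along -5.0
  band -0.08 48 lateral mid mm -1.1 mean -1.1 width 11.9 perp [ 0.85 -0.52] along -5.4
  band -0.1 38 lateral mid mm -0.7 mean -1.1 width 11.9 perp [ 0.85 -0.52] along -5.4
  band -0.118 36 lateral mid mm -0.3 mean -0.0 width 12.0 perp [ 0.85 -0.52] along -4.6
top 125 z 0.1785
  band -0.08 33 lateral mid mm -0.1 mean 0.7 width 12.3 perp [0.99 0.1 ] along -6.1
  band -0.1 42 lateral mid mm -0.8 mean -0.8 width 13.7 perp [0.99 0.1 ] along -5.8
  band -0.118 36 lateral mid mm -0.9 mean -1.0 width 12.8 perp [0.99 0.1 ] along -5.8
[ 0.18426053 -0.28158045 -2.5613401 ] [ 0.01312827 -0.01414247  0.00686273] 0.2999683322893765
t 17.92 pos [ 0.5012 -0.2176  0.2992] total units [-9.600e+00 -5.346e+00 -7.000e-03] mm [-3.840e+02 -2.138e+02 -3.000e-01]
```

View pics/out.png

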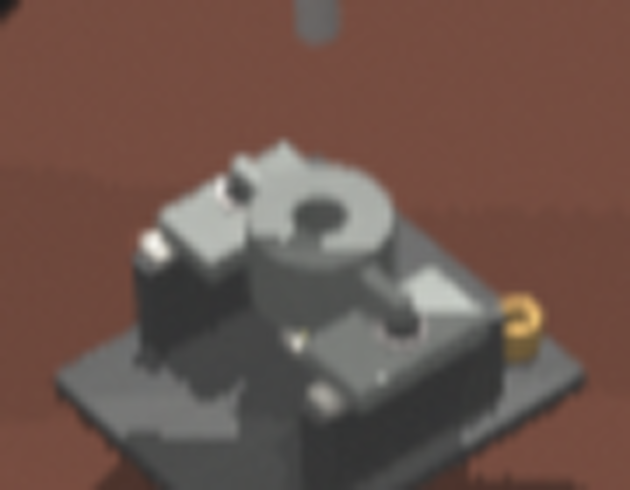

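The bore now looks empty and dark at crop (320,215), and the new bushing is undisturbed at (522,325). I'll return the drift to its hole.

Emit:
step_arm(steps=[{"xyz":[-0.3,-0.175,0],"turn":[0,0,0],"gripper":-1},{"xyz":[-0.62,-0.345,0],"turn":[0,0,0],"gripper":-1},{"xyz":[-0.62,-0.345,0],"turn":[0,0,0],"gripper":-1},{"xyz":[-0.62,-0.345,0],"turn":[0,0,0],"gripper":-1},{"xyz":[-0.62,-0.345,0],"turn":[0,0,0],"gripper":-1},{"xyz":[-0.62,-0.345,0],"turn":[0,0,0],"gripper":-1},{"xyz":[-0.62,-0.345,0],"turn":[0,0,0],"gripper":-1},{"xyz":[-0.62,-0.345,0],"turn":[0,0,0],"gripper":-1},{"xyz":[-0.62,-0.345,0],"turn":[0,0,0],"gripper":-1},{"xyz":[-0.62,-0.345,0],"turn":[0,0,0],"gripper":-1},{"xyz":[-0.62,-0.345,0],"turn":[0,0,0],"gripper":-1},{"xyz":[-0.62,-0.345,0],"turn":[0,0,0],"gripper":-1},{"xyz":[-0.62,-0.345,0],"turn":[0,0,0],"gripper":-1},{"xyz":[-0.62,-0.345,0],"turn":[0,0,0],"gripper":-1},{"xyz":[-0.62,-0.345,0],"turn":[0,0,0],"gripper":-1},{"xyz":[-0.62,-0.345,0],"turn":[0,0,0],"gripper":-1},{"xyz":[0,0,0],"turn":[0,0,0],"gripper":-1},{"xyz":[0,0,0],"turn":[0,0,0],"gripper":-1},{"xyz":[0,0,0],"turn":[0,0,0],"gripper":-1}])

```text
time_s: 19.5
position: [0.5365, 0.2206, 0.2998]
tool_rot: [[0.415, -0.91, -0.001], [-0.91, -0.415, -0.0], [-0.0, 0.001, -1.0]]
ft_force: [0.4, -0.8, -2.1]
grip_width: 0.02
```

Run:
```python
from h import *
go(.5362,.2205,.185)
```

```text
t 19.5 pos [0.5365 0.2206 0.2998] total units [-1.00e-03  2.00e-03  2.87e+00] mm [-0.000e+00  1.000e-01  1.148e+02]
```

Emit:
step_arm(steps=[{"xyz":[0,0,0.25],"turn":[0,0,0],"gripper":-1},{"xyz":[0,0,0.45],"turn":[0,0,0],"gripper":-1},{"xyz":[0,0,0.5],"turn":[0,0,0],"gripper":-1},{"xyz":[0,0,0.5],"turn":[0,0,0],"gripper":-1},{"xyz":[0,0,0.5],"turn":[0,0,0],"gripper":-1},{"xyz":[0,0,0.4],"turn":[0,0,0],"gripper":-1},{"xyz":[0,0,0.2],"turn":[0,0,0],"gripper":-1},{"xyz":[0,0,0.1],"turn":[0,0,0],"gripper":-1},{"xyz":[0,0,0],"turn":[0,0,0],"gripper":-1},{"xyz":[0,0,0],"turn":[0,0,0],"gripper":-1}])

```text
time_s: 20.33
position: [0.5373, 0.2202, 0.1853]
tool_rot: [[0.414, -0.91, 0.001], [-0.91, -0.414, 0.0], [0.0, -0.001, -1.0]]
ft_force: [0.2, -0.6, -1.6]
grip_width: 0.0199
```

Emit:
step_arm(steps=[{"xyz":[0,0,0.04],"turn":[0,0,0],"gripper":-1},{"xyz":[0,0,0.04],"turn":[0,0,0],"gripper":-1},{"xyz":[0,0,0.04],"turn":[0,0,0],"gripper":-1},{"xyz":[0,0,0.03],"turn":[0,0,0],"gripper":-1},{"xyz":[0,0,0.03],"turn":[0,0,0],"gripper":-1},{"xyz":[0,0,0.03],"turn":[0,0,0],"gripper":-1},{"xyz":[0,0,0.03],"turn":[0,0,0],"gripper":-1},{"xyz":[0,0,0.03],"turn":[0,0,0],"gripper":-1},{"xyz":[0,0,0],"turn":[0,0,0],"gripper":-1}])

```text
time_s: 21.08
position: [0.5368, 0.2204, 0.1733]
tool_rot: [[0.415, -0.91, -0.0], [-0.91, -0.415, -0.0], [-0.0, 0.0, -1.0]]
ft_force: [-0.1, 1.0, -2.3]
grip_width: 0.02
```

Emit:
step_arm(steps=[{"xyz":[0,0,0.025],"turn":[0,0,0],"gripper":-1},{"xyz":[0,0,0.025],"turn":[0,0,0],"gripper":-1},{"xyz":[0,0,0.025],"turn":[0,0,0],"gripper":-1}])

```text
time_s: 21.33
position: [0.5369, 0.2204, 0.1706]
tool_rot: [[0.415, -0.91, 0.0], [-0.91, -0.415, 0.0], [0.0, -0.0, -1.0]]
ft_force: [0.5, 0.0, -2.2]
grip_width: 0.0198
```

Emit:
step_arm(steps=[{"xyz":[0,0,0.025],"turn":[0,0,0],"gripper":-1},{"xyz":[0,0,0.025],"turn":[0,0,0],"gripper":-1}])

```text
time_s: 21.5
position: [0.5369, 0.2204, 0.1685]
tool_rot: [[0.415, -0.91, -0.0], [-0.91, -0.415, -0.0], [-0.0, 0.0, -1.0]]
ft_force: [-0.4, 0.2, -2.0]
grip_width: 0.0198
```

In the hole. I'll continue down to just above its floor.

Emit:
step_arm(steps=[{"xyz":[0,0,0.05],"turn":[0,0,0],"gripper":-1},{"xyz":[0,0,0.06],"turn":[0,0,0],"gripper":-1},{"xyz":[0,0,0.06],"turn":[0,0,0],"gripper":-1},{"xyz":[0,0,0.06],"turn":[0,0,0],"gripper":-1},{"xyz":[0,0,0.06],"turn":[0,0,0],"gripper":-1},{"xyz":[0,0,0.06],"turn":[0,0,0],"gripper":-1}])

```text
time_s: 22.0
position: [0.5369, 0.2204, 0.1543]
tool_rot: [[0.415, -0.91, -0.0], [-0.91, -0.415, -0.0], [-0.0, 0.0, -1.0]]
ft_force: [0.3, 0.2, -2.6]
grip_width: 0.0195
```

Emit:
step_arm(steps=[{"xyz":[0,0,0.06],"turn":[0,0,0],"gripper":-1},{"xyz":[0,0,0.06],"turn":[0,0,0],"gripper":-1},{"xyz":[0,0,0.06],"turn":[0,0,0],"gripper":-1},{"xyz":[0,0,0.06],"turn":[0,0,0],"gripper":-1},{"xyz":[0,0,0.06],"turn":[0,0,0],"gripper":-1},{"xyz":[0,0,0.06],"turn":[0,0,0],"gripper":-1},{"xyz":[0,0,0.06],"turn":[0,0,0],"gripper":-1},{"xyz":[0,0,0.04],"turn":[0,0,0],"gripper":-1},{"xyz":[0,0,0],"turn":[0,0,0],"gripper":-1}])

```text
time_s: 22.75
position: [0.5368, 0.2203, 0.1358]
tool_rot: [[0.415, -0.91, -0.001], [-0.91, -0.415, -0.0], [-0.0, 0.001, -1.0]]
ft_force: [-1.0, -0.3, -3.1]
grip_width: 0.0199
```

Emit:
step_arm(steps=[{"xyz":[0,0,0.03],"turn":[0,0,0],"gripper":-1},{"xyz":[0,0,0.03],"turn":[0,0,0],"gripper":-1},{"xyz":[0,0,0.015],"turn":[0,0,0],"gripper":-1}])

```text
time_s: 23.0
position: [0.5369, 0.2204, 0.1331]
tool_rot: [[0.415, -0.91, 0.0], [-0.91, -0.415, -0.0], [0.0, -0.0, -1.0]]
ft_force: [-0.0, -0.3, -2.5]
grip_width: 0.0202
```

Emit:
step_arm(steps=[{"xyz":[0,0,0.01],"turn":[0,0,0],"gripper":-1},{"xyz":[0,0,0.01],"turn":[0,0,0],"gripper":-1},{"xyz":[0,0,0.01],"turn":[0,0,0],"gripper":-1}])

```text
time_s: 23.25
position: [0.5369, 0.2204, 0.132]
tool_rot: [[0.415, -0.91, 0.0], [-0.91, -0.415, 0.0], [-0.0, -0.0, -1.0]]
ft_force: [-0.2, 0.6, -3.2]
grip_width: 0.02
```

Emit:
step_arm(steps=[{"xyz":[0,0,0.01],"turn":[0,0,0],"gripper":-1},{"xyz":[0,0,0.01],"turn":[0,0,0],"gripper":-1},{"xyz":[0,0,0.01],"turn":[0,0,0],"gripper":-1}])

```text
time_s: 23.5
position: [0.5371, 0.2205, 0.1314]
tool_rot: [[0.415, -0.91, 0.001], [-0.91, -0.415, 0.0], [0.0, -0.001, -1.0]]
ft_force: [-1.1, -0.0, 5.4]
grip_width: 0.0202
```

On the floor of the hole. I'll relieve the load, open gently and rise.

Emit:
step_arm(steps=[{"xyz":[0,0,-0.012],"turn":[0,0,0],"gripper":-1},{"xyz":[0,0,0],"turn":[0,0,0],"gripper":-0.4},{"xyz":[0,0,0],"turn":[0,0,0],"gripper":-0.2},{"xyz":[0,0,0],"turn":[0,0,0],"gripper":0},{"xyz":[0,0,0],"turn":[0,0,0],"gripper":0.1},{"xyz":[0,0,0],"turn":[0,0,0],"gripper":0.2},{"xyz":[0,0,0],"turn":[0,0,0],"gripper":0.2},{"xyz":[0,0,0],"turn":[0,0,0],"gripper":0.2},{"xyz":[0,0,0],"turn":[0,0,0],"gripper":0.2},{"xyz":[0,0,-0.1],"turn":[0,0,0],"gripper":0.2},{"xyz":[0,0,-0.3],"turn":[0,0,0],"gripper":0.2},{"xyz":[0,0,-0.5],"turn":[0,0,0],"gripper":0.2},{"xyz":[0,0,-0.6],"turn":[0,0,0],"gripper":0.2},{"xyz":[0,0,-0.6],"turn":[0,0,0],"gripper":0.2},{"xyz":[0,0,-0.6],"turn":[0,0,0],"gripper":0.2},{"xyz":[0,0,-0.4],"turn":[0,0,0],"gripper":0.2},{"xyz":[0,0,0],"turn":[0,0,0],"gripper":0.2},{"xyz":[0,0,0],"turn":[0,0,0],"gripper":0.2},{"xyz":[0,0,0],"turn":[0,0,0],"gripper":0.2}])

```text
time_s: 25.08
position: [0.5365, 0.2203, 0.2543]
tool_rot: [[0.415, -0.91, -0.002], [-0.91, -0.415, -0.0], [-0.0, 0.002, -1.0]]
ft_force: [0.4, -0.1, 0.0]
grip_width: 0.0512
```

Run:
```python
from h import *
c=cams.camera_info('scene');im,d=cams.get_image('scene');cv2.imwrite('pics/end.png',im[:,:,::-1]);P=cloud(c,d)
m=(d>0)&(abs(P[...,2]-.16)<.004)&(P[...,0]>.45)&(P[...,0]<.65)
k,l,st,ce=cv2.connectedComponentsWithStats(m.astype('uint8'))
for i in range(1,k):
    if st[i,4]>20:print(st[i],P[l==i].mean(0))
print(env.observe()['ft_force'])
```

```text
[391 206  11  10  78] [0.51761435 0.1434154  0.15923935]
[408 237  12  11  89] [0.53754205 0.22049971 0.15966873]
[545 364  26  31 193] [0.51137297 0.54356354 0.15705218]
[566 380  37  19 214] [0.48992698 0.57630807 0.15708897]
[605 390  19  10  74] [0.46421844 0.60588074 0.15698961]
[542 392   8   8  22] [0.55064163 0.54859455 0.15682089]
[-0.21764387  0.26191578 -0.55132656]
```

View pics/end.png

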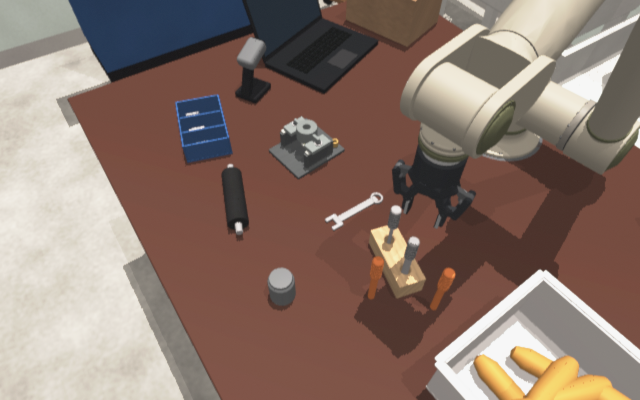

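Both drifts are upright in the block (scene px (396,212) and (413,242)). The wrench, can, new bushing and orange look-alikes are where they were, and the gripper is clear. I'm handing in.

```bash
python3 -c "
from rig import order
print(order.close_job())"
```

```text
the job is handed in; nothing more can be done
None
```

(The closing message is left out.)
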